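# Lock the pressure cooker's lid and shut its steam valve

### The arm

A 6-joint arm with a two-finger parallel gripper is mounted at the origin on a cart in front of the work surface, level with it; the furniture and walls round the work are solid. World frame = base frame: x ahead of the robot, y to its left, z up, the work surface at z = 0. Lengths are in mm, angles in degrees, forces in N, time in s.
With the tool pointing down it reaches from about 350 to 975 mm from the base axis. Payload 17.4 kg.
Tool frame: the origin (TCP) lies midway between the tips of the shut fingers; the grasp point (between the pads) lies 19 mm behind it; z points along the fingers, y is the line along which they close (so a half turn about z gives the same grasp; the last joint's range is limited). The gripper opens to 85 mm and grips with 20 to 120 N. Pads are 22 mm wide; open, the fingers measure 114 mm over their backs; the gripper's body (76 mm by 85 mm) begins 54 mm behind the grasp point. The pads swing forward as they close: fully open they stand 13 mm farther back than shut.
Start: joints at [61.146, 6.646, 82.598, -0, 90.757, -2.166], TCP at [303.176, 603.089, 231.303] pointing down, gripper open.
Joint ranges: [-162.19, 162.19], [-47.58, 125.68], [4.15, 143.07], [-65.23, 245.23], [0.69, 171.88], [-170.13, 170.13]. Speed limits (degrees/s): [108.29, 108.29, 127.2, 180, 180, 180].

### API

Orientations are given as a 3x3 rotation matrix whose columns are the frame's x, y, z axes.
In Python, from bench import bot gives the robot as it stands.
- The arm moves only by the shell command python3 -m crank [OPENING] [FORCE], which reads ROWS from standard input. ROWS is a JSON list that holds a single list of rows (three levels of brackets), with 1 to 8 rows, each of 6 numbers: dx, dy, dz in units of 20 mm, then a rotation vector rx, ry, rz in units of 5 degrees; each row shifts and turns the commanded pose from where the row before left it, along the tool's axes as they then stand; what a row does not reach is not made up. A row lasts 1/12 s, in which the tool goes at most 41.7 mm and 7.16 degrees, less where a joint would pass 70% of its speed; a pose out of reach is approached as far as the arm can. OPENING is the finger opening in mm, set as the command begins (- or left out keeps the last). The fingers move at their own pace and stop on an object; FORCE is the grip in N (left out, the last holds). Time passes only in rows, so rows that do not move let the fingers close. It prints the time, the measured TCP pose, the force, the opening and the grip force at its end. Input that does not fit is refused with a message, and nothing moves.
- bot.get_obs(): the state, without advancing time (a new reading comes with each control period).
- bot.capture(name): name is "side" or "top"; returns the picture (420x560x3 uint8, blue, green, red); there is no depth.
- bot.camera_params(name): a dict with "camera_matrix" (3x3 intrinsics, pixels), "k1" (the pictures are not rectified: a ray, as slopes to the right and down, at radius r is drawn at 1 + k1 r^2 times it, then the intrinsics apply), "extrinsics" (4x4, takes a point from world to camera coordinates). Camera axes: x right, y down, z forward; pixel columns grow to the right and rows downward; lengths in mm; the calibration is good to about 2 mm. A picture is of the moment at which its call begins. camera_params takes no time and is no camera call.
- bot.hand_in(): hands the job in; it is judged then, once.
Trained networks look in the newest picture that a camera, given by its name, has taken for a name from the list of things; names that differ only in an ending like _2 or _b are one class to them, and where a whole thing is asked for, a point or a joint stands for the part that bears it (a point fixed in the world has none). Each returns a list of dicts, best first, with "score" (0 to 1); they miss things now and then, are a little off and sometimes report something else, mostly with a low value. They report only what shows in the picture. A call takes as long as a camera call.
- bot.search_frame(label, camera): "position" ([x, y, z] in mm, in world coordinates, good to about 4 mm: the middle of the surface that is visible of it).
- bot.masks_of(label, camera): "pixels" (420x560 bool, what is visible of it).
The state is a dict: "time_s": time; "qpos": joint angles; "dq": joint speeds; "effort": joint torques, N m; "eef_pos": TCP position; "eef_rot": TCP orientation; "wrist_force": force on the tool from outside, world axes, zero at the start; "torque": the same for the moment, N m; "gripper_width": finger opening in mm; "grasp_force": force on a finger pad.
Only numpy, scipy, OpenCV 4.12 (cv2) and the standard library are available. Lean on these libraries where they do the work, as an engineer would, in place of code of your own. Each camera call takes 0.05 s, during which the arm holds its last target. There are 200 camera calls.

### The job

The filled pressure cooker is ready to heat: lock its lid by pushing both black folding wing handles outward and down until they lie flat, and only then push the red steam-valve button across to the green dot, as far as it goes. Only push, with the fingertips: lift nothing, do not shove the cooker along the hob, and leave the things around it where they stand.

Things in the scene. Friction and masses are not known exactly. Their poses are not given: they have to be found in the camera images.
- cooker: Steel pressure cooker, 240 mm across, on the black hob; loose, 6 kg, stays put under 20 N. Origin: centre of its underside; z up, x from the valve side (front) through the hub to the back, y to its left. Lid rim radius 125 mm at z = 142 mm, lid centre z = 150 mm. Black pot loop handles at x = +-158 mm, z = 116 mm. Steel jaws under the wings, out to y = +-141 mm, move with the wings.
- lid_hub (a point): Top centre of the black hub in the middle of the lid, 183 mm above the cooker's underside; axes as the cooker's. The hub, 62 mm (x) by 50 mm (y), carries the two wing handles.
- wing_left (a joint): Left wing handle (+y side), black paddle with grey inlay, 60 mm wide (along cooker x), 14 mm thick, 87 mm long from its hinge line, which runs along cooker x at y = 36, z = 170 mm. Value: rad above flat; 0 = flat, locked, at its stop; starts raised 0.7 to 1.25, leaning outward. Stiff (0.22 N m), stays where left. Push its hub-facing side outward and down.
- wing_left_top (a point): Point on the left wing's push face (the face that looks to the hub, and up when flat), 60 mm from the hinge line and mid-width; its z axis is the normal out of that face, its y axis points along cooker y when flat (outward). At angle 0 it lies at cooker (0, 96, 177) mm.
- wing_right (a joint): Right wing handle (cooker's -y side), mirror image of the left: hinge line along cooker x at y = -36 mm, z = 170 mm. Value: angle above flat, rad: 0 = flat (locked), starts at 0.7 to 1.25. Same stiffness.
- wing_right_top (a point): Point on the right wing's push face, 60 mm from its hinge line and mid-width; its z axis is the normal out of that face, its y axis points along cooker y when flat (toward the hub). At angle 0 it lies at cooker (0, -96, 177) mm.
- valve (a joint): Steam-valve slide: value in m along cooker +y. 0 = vent end (white dot), 0.028 = pressure end (green dot, against its stop). Starts at 0 to 0.008. Friction about 1.5 N; it stays where it is left.
- valve_knob (a point): Top centre of the red valve button, 20 mm (x) by 14 mm (y), standing 23 mm above its black housing; axes as the cooker's. The housing, 34 x 86 mm, is centred at cooker x = -82 mm, y = 0, its top at z = 162 mm; the button's top is at z = 185.5 mm and its centre at y = -14 mm + valve value.
- timer: Bystander: red and white kitchen timer, 66 mm across, 42 mm high; origin at the centre of its underside. Not to be moved.
- pepper: Bystander: brown wooden pepper mill, 56 mm across, 155 mm high; origin at the centre of its underside. Not to be moved.
- oil: Bystander: dark green oil bottle with pourer, 60 mm across, 276 mm high; origin at the centre of its underside. Not to be moved.
- onion_pan: Bystander: small steel pan of diced onion, 109 x 177 x 65 mm, on the white cutting board to the right; origin at the centre of its underside. Not to be moved.

How it is judged (in metres and radians):
On the way, in this order (a step that is already met when the one before it is completed fails the run):
1. both wing handles lie flat (value of joint each of wing_left, wing_right below 0.06 rad), for 0.2 s.
2. the steam valve stands at the green dot (value of joint valve above 0.025 m), for 0.2 s.
At the end, for the whole second after the job is handed in: Both wing handles are within 0.06 rad of flat, the valve is at 0.025 m or more of its 0.028 m, the cooker stands level within 20 mm of where it was, at rest, and the timer, pepper mill, oil bottle and onion pan are within 15 mm of where they stood (all of step 1 and value of joint valve above 0.025 m and distance of cooker from where it was at the start of the episode below 0.02 m and angle between cooker's own z axis and vertical below 0.05 rad and linear speed of cooker below 0.02 m/s and distance of each of timer, pepper, oil, onion_pan from where it was at the start of the episode below 0.015 m); the robot touches nothing.
It fails at once if the valve is pushed across while a wing handle is still up (value of joint valve above 0.018 m and value of joint any of wing_left, wing_right above 0.12 rad).
It fails at once if the cooker is lifted or tipped (height (world z) of cooker above 0.012 m or angle between cooker's own z axis and vertical above 0.08 rad).
It fails at once if the cooker is shoved more than 30 mm along the hob (distance of cooker from where it was at the start of the episode above 0.03 m).
It fails at once if a bystander is moved or lifted (distance of any of timer, pepper, oil, onion_pan from where it was at the start of the episode above 0.03 m).
It also fails if it takes over 48 s, if anything falls off the work surface, if the arm or the gripper's body presses on something with over 40 N, if the wrist force passes 120 N, or if a joint passes its speed limit or range.

## Working session

There is one attempt and no reset: what is moved stays moved. The work goes in short steps, Python scripts to look and compute and a shell command to move; the robot and the scene stay as the last step left them, time stands still between calls to the robot, and variables do not carry over. Pictures are saved under pics/ and viewed, at most 12 in all, crops included, and the job is handed in when it is done.

```bash
mkdir -p pics; ls; python3 - <<'E'
from bench import bot
import cv2,numpy as np
np.set_printoptions(precision=2,suppress=True)
o=bot.get_obs();print(o['time_s'],o['eef_pos'],o['eef_rot'],o['gripper_width'])
for c in('side','top'):
    cv2.imwrite(f'pics/{c}0.png',bot.capture(c))
    p=bot.camera_params(c);print(c,p['camera_matrix'],p['k1'],p['extrinsics'])
    for l in['cooker','lid_hub','wing_left','wing_right','wing_left_top','wing_right_top','valve_knob','timer','pepper','oil','onion_pan']:
        print(l,[(np.round(d['position']),round(d['score'],2)) for d in bot.search_frame(l,c)[:2]])
E
```

```text
pics
0.0 [303.09 602.91 230.53] [[-0.89  0.45 -0.  ]
 [ 0.45  0.89 -0.  ]
 [ 0.   -0.   -1.  ]] 85.62272869787013
side [[397.92   0.   277.73]
 [  0.   397.92 216.53]
 [  0.     0.     1.  ]] -0.09380107884789837 [[   0.99   -0.11    0.02 -534.97]
 [  -0.03   -0.46   -0.89  152.77]
 [   0.1     0.88   -0.46  992.64]
 [   0.      0.      0.      1.  ]]
cooker [(array([557., -48., 146.]), 0.71)]
lid_hub [(array([553., -49., 145.]), 0.96), (array([551., -56., 212.]), 0.34)]
wing_left [(array([577.,  93., 205.]), 0.57), (array([483.,  27., 176.]), 0.17)]
wing_right [(array([552., -53., 208.]), 0.81)]
wing_left_top [(array([574.,  94., 209.]), 0.82)]
wing_right_top [(array([549., -56., 211.]), 0.84)]
valve_knob []
timer [(array([410., 379.,  30.]), 0.72)]
pepper [(array([539., 378.,  96.]), 0.7), (array([573.,  96., 207.]), 0.67)]
oil [(array([666., 315., 137.]), 0.56), (array([408., 380.,  29.]), 0.22)]
onion_pan [(array([ 533., -356.,   65.]), 0.65)]
top [[413.01   0.   285.25]
 [  0.   413.01 209.74]
 [  0.     0.     1.  ]] 0.03557796934116878 [[   0.02   -1.      0.01    4.62]
 [  -0.99   -0.02   -0.15  547.58]
 [   0.15   -0.01   -0.99 1237.84]
 [   0.      0.      0.      1.  ]]
cooker [(array([555.,  34., 149.]), 0.7)]
lid_hub [(array([553.,  32., 143.]), 0.74)]
wing_left [(array([577.,  93., 206.]), 0.62), (array([ 540., -353.,   67.]), 0.26)]
wing_right [(array([554., -35., 208.]), 0.61)]
wing_left_top [(array([575.,  98., 206.]), 0.56)]
wing_right_top [(array([556., -39., 212.]), 0.63)]
valve_knob [(array([480.,  28., 182.]), 0.48), (array([538., 383., 121.]), 0.39)]
timer [(array([407., 394.,  29.]), 0.95)]
pepper [(array([538., 380., 121.]), 0.84)]
oil []
onion_pan [(array([ 539., -353.,   72.]), 0.8)]
```

View pics/side0.png

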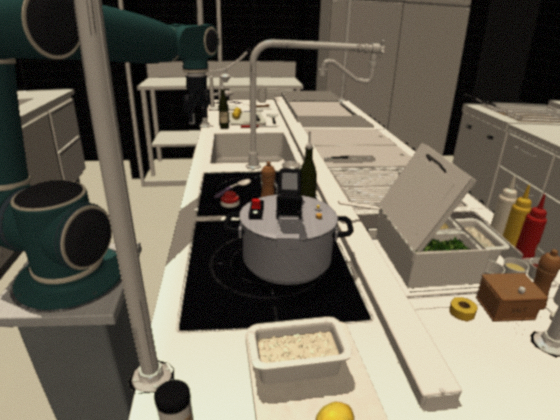

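View pics/top0.png

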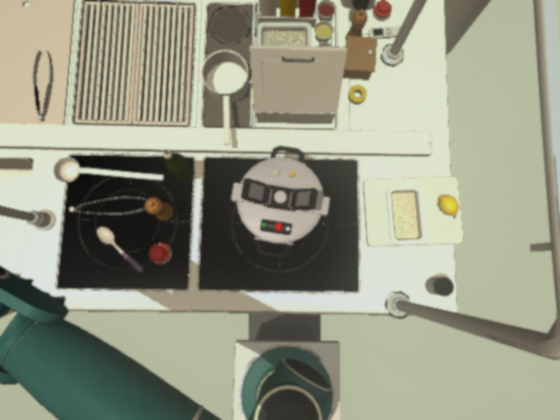

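```bash
cat > h.py <<'E'
from bench import bot
import cv2,numpy as np
np.set_printoptions(precision=2,suppress=True)
def proj(P,c):
    p=bot.camera_params(c);P=np.atleast_2d(P);E=p['extrinsics'];K=p['camera_matrix']
    q=P@E[:3,:3].T+E[:3,3];s=q[:,:2]/q[:,2:];s=s*(1+p['k1']*(s**2).sum(1,keepdims=True))
    return s@K[:2,:2].T+K[:2,2]
def world(L,pose):
    x,y,yaw=pose;c,s=np.cos(yaw),np.sin(yaw);L=np.atleast_2d(np.array(L,float))
    return np.c_[x+c*L[:,0]-s*L[:,1],y+s*L[:,0]+c*L[:,1],L[:,2]]
def wing(a,sg): # box corners of a wing
    return [[u,sg*(36+d*np.cos(a)-n*np.sin(a)),170+d*np.sin(a)+n*np.cos(a)] for n in(-7,7) for u,d in((-30,10),(30,10),(30,87),(-30,87))]
E
python3 - <<'E'
from h import *
from scipy.optimize import least_squares
hull=lambda p:cv2.convexHull(p.astype(np.float32))[:,0]
M={}
for c in('side','top'):
    bot.capture(c)
    for w in('wing_left','wing_right'):
        m=bot.masks_of(w,c); 
        if m: M[c,w]=m[0]['pixels'];ys,xs=np.nonzero(M[c,w]);print(c,w,m[0]['score'],xs.min(),xs.max(),ys.min(),ys.max(),len(xs))
def res(t):
    r=[]
    for (c,w),m in M.items():
        h=hull(proj(world(wing(t[3+(w=='wing_right')],1 if w=='wing_left' else -1),t[:3]),c))
        ys,xs=np.nonzero(m)
        r+=list(np.r_[h.min(0)-[xs.min()-.5,ys.min()-.5],h.max(0)-[xs.max()+.5,ys.max()+.5]])
    return np.array(r)
s=least_squares(res,[564,28,-.155,.9,.9],x_scale=[10,10,.1,.1,.1],loss='soft_l1')
print(s.x,s.cost,res(s.x))
for c in('side','top'):
    im=cv2.imread(f'pics/{c}0.png');k=6;ctr=proj([560,28,190],c)[0].astype(int);o=ctr-[65,50]
    z=cv2.resize(im[o[1]:o[1]+100,o[0]:o[0]+130],None,fx=k,fy=k,interpolation=cv2.INTER_CUBIC)
    P=s.x[:3]
    for sg,a in((1,s.x[3]),(-1,s.x[4])):
        cv2.polylines(z,[((hull(proj(world(wing(a,sg),P),c))-o+.5)*k).astype(int)],1,(0,255,0),1)
    ring=[[125*np.cos(t),125*np.sin(t),142] for t in np.linspace(0,6.28,60)]
    cv2.polylines(z,[((proj(world(ring,P),c)-o+.5)*k).astype(int)],1,(255,0,255),1)
    for v in(0,.028): cv2.drawMarker(z,tuple(((proj(world([-82,-14+v*1000,185],P),c)[0]-o+.5)*k).astype(int).tolist()),(255,255,0),0,20)
    cv2.imwrite(f'pics/{c}1.png',z)
E
```

```text
side wing_left 0.74 278 300 168 194 585
side wing_right 0.58 276 302 195 212 437
top wing_left 0.89 241 270 178 203 613
top wing_right 0.82 291 317 188 210 531
[563.86  28.    -0.15   0.9    0.9 ] 10.581195559627481 [-0.47 -1.59  0.82  2.11 -1.01 -2.65 -0.86  0.55  2.47 -2.   -0.96  0.95
  1.49 -1.14  0.7  -0.38]
```

View pics/top1.png

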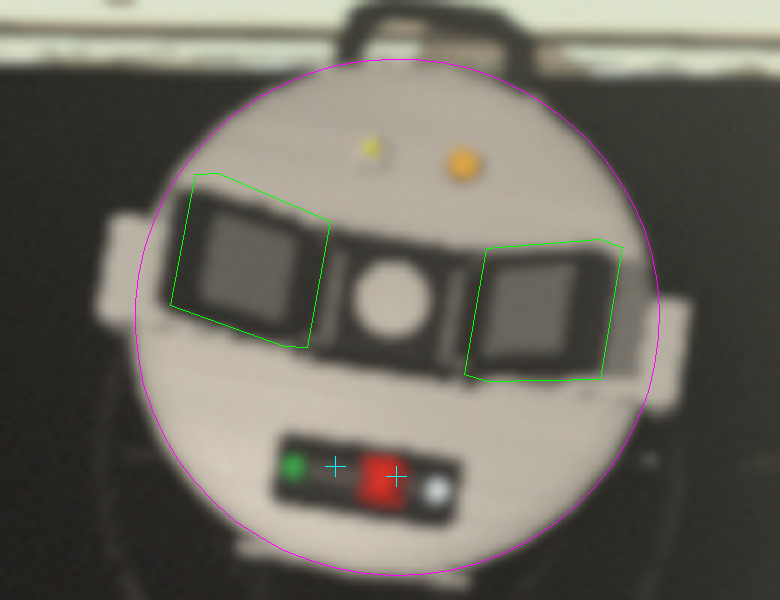

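View pics/side1.png

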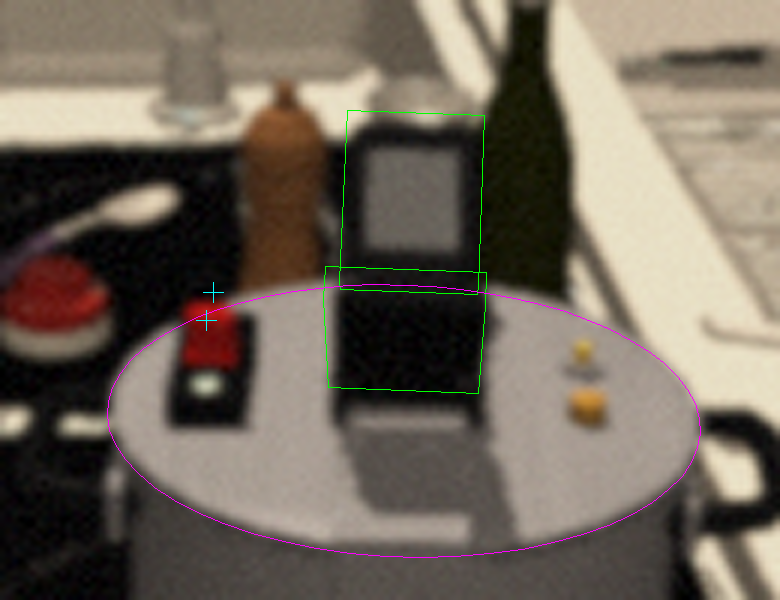

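```bash
cat > fit.py <<'E'
from h import *
from scipy.optimize import least_squares
def fit(tag,t0,view=True):
    M={};I={}
    for c in('side','top'):
        I[c]=bot.capture(c)
        for w in('wing_left','wing_right','cooker'):
            m=bot.masks_of(w,c)
            if m and m[0]['score']>.4 and w!='cooker': M[c,w]=m[0]['pixels']
    def res(t):
        r=[]
        for (c,w),m in M.items():
            h=proj(world(wing(t[3+(w=='wing_right')],1 if w=='wing_left' else -1),t[:3])+[0,0,t[5]],c)
            ys,xs=np.nonzero(m)
            r+=list(np.r_[h.min(0)-[xs.min()-.5,ys.min()-.5],h.max(0)-[xs.max()+.5,ys.max()+.5]])
        return np.r_[r,t[5]/4]
    s=least_squares(res,t0,x_scale=[10,10,.1,.1,.1,5],loss='soft_l1',diff_step=1e-4).x
    print(s,res(s))
    for c in('side','top'):
        im=I[c];k=6;o=proj([560,28,190],c)[0].astype(int)-[65,50]
        z=cv2.resize(im[o[1]:o[1]+100,o[0]:o[0]+130],None,fx=k,fy=k,interpolation=cv2.INTER_CUBIC)
        q=lambda L:((proj(world(L,s[:3])+[0,0,s[5]],c)-o+.5)*k).astype(np.int32)
        for sg,a in((1,s[3]),(-1,s[4])): cv2.polylines(z,[cv2.convexHull(q(wing(a,sg)))],1,(0,255,0),1)
        cv2.polylines(z,[q([[125*np.cos(t),125*np.sin(t),142] for t in np.linspace(0,6.28,60)])],1,(255,0,255),1)
        for v in(0,28): cv2.drawMarker(z,tuple(q([-82,-14+v,185])[0].tolist()),(255,255,0),0,20)
        cv2.imwrite(f'pics/{c}{tag}.png',z)
    return s
E
python3 -c "
from fit import *
fit('2',[564,28,-.155,.9,.9,0])"
```

```text
[564.81  33.73  -0.14   0.88   0.81  -1.18] [-0.59 -1.68  0.22  1.6  -0.25 -0.09 -0.25  0.25 -0.07 -1.78 -2.33  0.88
  1.02 -1.3   0.25  0.12 -0.29]
```

View pics/top2.png

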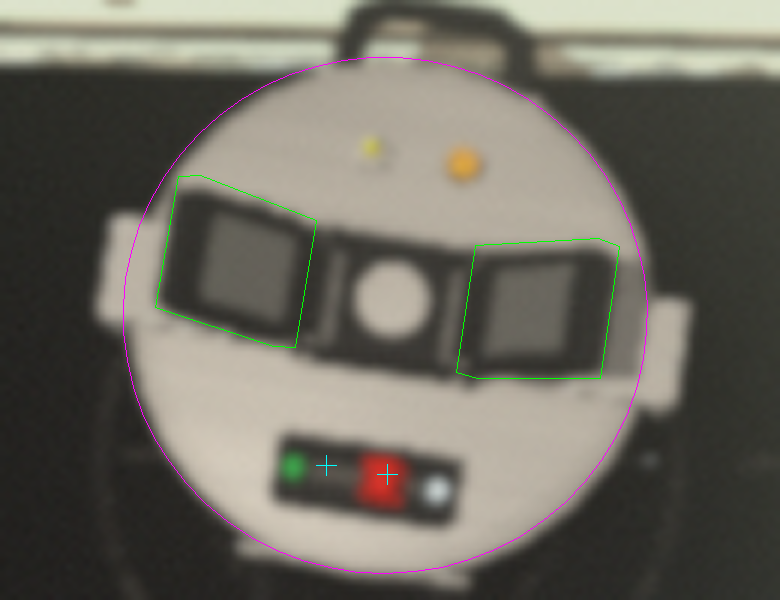

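Pictures show the lid centred near top-view pixel (280,201); the hub is at about world (560,31), yaw −0.15 rad. Both wings stand at about 0.85 rad, and the knob is at the white-dot end. Approaching the left wing from above.

Units first: shifts go in units of 20 mm and turns go in units of 5 degrees. So -21 mm is -1.05, -29 mm is -1.45, -6 degrees is -1.2.

```bash
echo '[[[0,0,-1.25,0,0,-1.2],[0,0,-1.25,0,0,-1.2],[0,0,0,0,0,-1.2],[-1.05,-1.45,0,0,0,0],[-1.05,-1.45,0,0,0,0],[-1.05,-1.45,0,0,0,0],[-1.05,-1.45,0,0,0,0],[-1.05,-1.45,0,0,0,0]]]' | python3 -m crank 0 40; echo '[[[-1.05,-1.45,0,0,0,0],[-1.05,-1.45,0,0,0,0],[-1.05,-1.45,0,0,0,0],[-1.05,-1.45,0,0,0,0],[-1.05,-1.45,0,0,0,0],[-1.05,-1.45,0,0,0,0],[-1.05,-1.45,0,0,0,0],[0,0,0,0,0,0]]]' | python3 -m crank
cat > st.py <<'E'
from h import *
from scipy.spatial.transform import Rotation as R
o=bot.get_obs();p=o['eef_pos'];r=o['eef_rot'];P=(560,31,-.15)
c,s=np.cos(P[2]),np.sin(P[2]);C=np.array([[c,-s,0],[s,c,0],[0,0,1]])
print('t',o['time_s'],'cooker-frame tcp',C.T@(p-[P[0],P[1],0]),'F',C.T@o['wrist_force'],'w',o['gripper_width'])
Rt=C@np.diag([-1,1,-1.]);print('rotvec fix(tool)',np.degrees(R.from_matrix(r.T@Rt).as_rotvec()))
E
python3 st.py
```

```text
time_s: 2.57
eef_pos: [385.4, 442.4, 281.4]
eef_rot: [[-0.989, 0.151, 0.0], [0.151, 0.989, 0.0], [-0.0, 0.0, -1.0]]
wrist_force: [0.4, 1.0, -0.3]
gripper_width: -0.4
grasp_force: 0.0
time_s: 3.23
eef_pos: [501.6, 216.6, 281.3]
eef_rot: [[-0.988, 0.155, 0.001], [0.155, 0.988, -0.001], [-0.001, -0.001, -1.0]]
wrist_force: [-0.0, 0.7, 0.3]
gripper_width: -0.1
grasp_force: 0.0
t 3.2333 cooker-frame tcp [-85.45 174.82 281.35] F [-0.13  0.7   0.31] w -0.0750499369926892
rotvec fix(tool) [-0.06  0.05 -0.31]
```

Converted, -27 mm is -1.35, -21 mm is -1.05.

```bash
echo '[[[-1.05,-1.35,0,0,0,0],[-1.05,-1.35,0,0,0,0],[-1.05,-1.35,0,0,0,0],[-1.05,-1.35,0,0,0,0],[0,0,1,0,0,0],[0,0,0.9,0,0,0],[0,0,0,0,0,0]]]' | python3 -m crank; python3 st.py; python3 -c "
from h import *
a=bot.capture('top');b=bot.capture('side')
cv2.imwrite('pics/a1.png',np.hstack([cv2.resize(a[130:280,210:350],(400,428)),cv2.resize(b[130:280,210:350],(400,428))]))"
```

```text
time_s: 3.82
eef_pos: [565.7, 101.0, 239.7]
eef_rot: [[-0.988, 0.152, -0.004], [0.152, 0.988, -0.001], [0.004, -0.001, -1.0]]
wrist_force: [-0.8, -0.2, -1.4]
gripper_width: 0.4
grasp_force: 0.0
t 3.8167 cooker-frame tcp [ -4.83  70.1  239.7 ] F [-0.71 -0.34 -1.43] w 0.394666121521576
rotvec fix(tool) [-0.07 -0.25 -0.15]
```

View pics/a1.png

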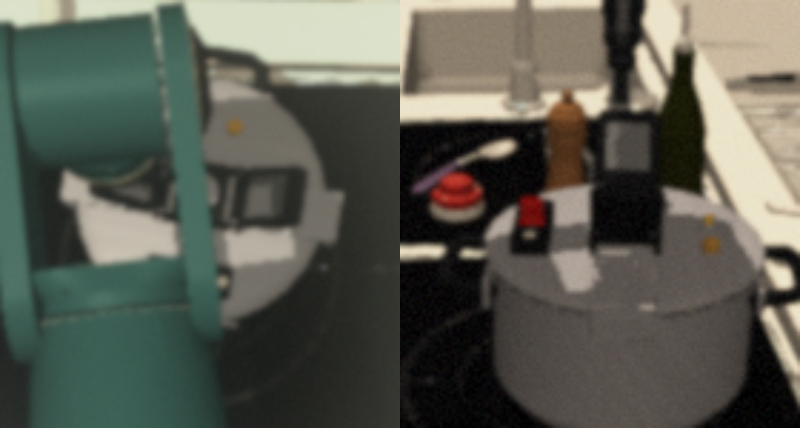

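The fingertip hangs right above the left wing's end, around crop pixel (620,105). I'll shift it 10 mm toward the hub and press down gently.

Converted, -10 mm is -0.5, 6 mm is 0.3.

```bash
echo '[[[0,-0.5,0,0,0,0],[-0.25,0,0,0,0,0],[0,0,0.3,0,0,0],[0,0,0.3,0,0,0],[0,0,0,0,0,0]]]' | python3 -m crank; python3 st.py; python3 -c "
from h import *
b=bot.capture('side')
cv2.imwrite('pics/a2.png',cv2.resize(b[150:230,240:340],(800,600)))"
```

```text
time_s: 4.33
eef_pos: [569.6, 91.0, 229.9]
eef_rot: [[-0.989, 0.151, -0.002], [0.151, 0.989, -0.0], [0.001, -0.0, -1.0]]
wrist_force: [-0.6, -0.2, -1.2]
gripper_width: 0.0
grasp_force: 0.0
t 4.3333 cooker-frame tcp [  0.49  60.74 229.85] F [-0.55 -0.32 -1.17] w 0.034482687634235766
rotvec fix(tool) [-0.02 -0.09 -0.09]
```

View pics/a2.png

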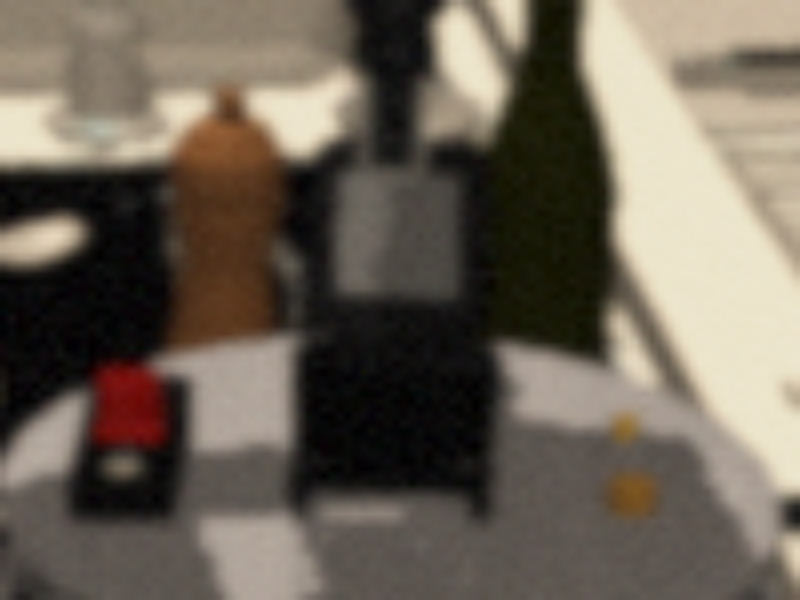

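The finger tip, near crop pixel (400,160), is now on the hub side of the left wing, with its shadow on the inlay. Pressing down.

Converted, 5 mm is 0.25.

```bash
echo '[[[0,0,0.25,0,0,0],[0,0,0.25,0,0,0],[0,0,0.25,0,0,0],[0,0,0,0,0,0]]]' | python3 -m crank; python3 st.py;  echo '[[[0,0,0.3,0,0,0],[0,0,0.3,0,0,0],[0,0.05,0.3,0,0,0],[0,0.05,0.3,0,0,0],[0,0,0,0,0,0]]]' | python3 -m crank; python3 st.py
```

```text
time_s: 4.72
eef_pos: [569.5, 90.9, 214.8]
eef_rot: [[-0.989, 0.151, -0.002], [0.151, 0.989, -0.0], [0.002, -0.0, -1.0]]
wrist_force: [-1.0, -0.1, -0.5]
gripper_width: -0.3
grasp_force: 0.0
t 4.7167 cooker-frame tcp [  0.42  60.69 214.84] F [-0.97 -0.26 -0.52] w -0.3364568163733163
rotvec fix(tool) [-0.02 -0.09 -0.09]
time_s: 5.13
eef_pos: [570.2, 93.1, 191.6]
eef_rot: [[-0.989, 0.151, 0.0], [0.151, 0.989, 0.0], [-0.0, 0.0, -1.0]]
wrist_force: [0.2, -0.2, 1.4]
gripper_width: 0.1
grasp_force: 0.6
t 5.1333 cooker-frame tcp [  0.85  62.91 191.58] F [ 0.25 -0.2   1.4 ] w 0.05406871945436041
rotvec fix(tool) [ 0.02  0.01 -0.09]
```

```bash
python3 -c "
from h import *
a=bot.capture('top');b=bot.capture('side')
cv2.imwrite('pics/a3.png',np.hstack([cv2.resize(a[150:250,230:330],(400,400)),cv2.resize(b[150:230,240:340],(400,400))]))"
```

```text
(no output)
```

View pics/a3.png

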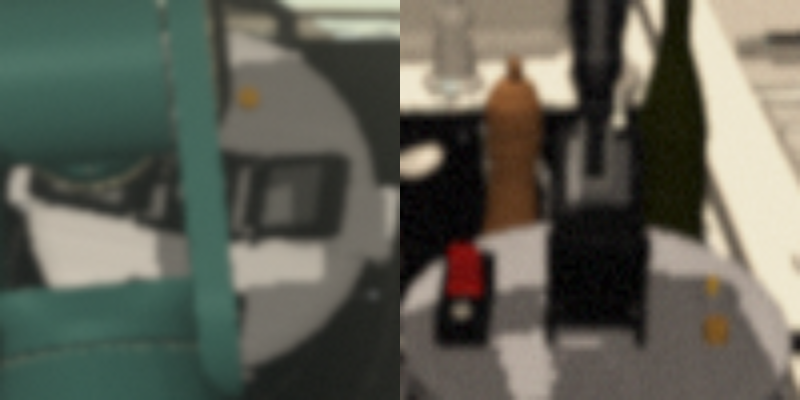

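The finger tip, near crop pixel (595,170), is in front of the left inlay on the push face. Continuing outward and down.

```bash
echo '[[[0,0.25,0,0,0,0],[0,0.25,0.05,0,0,0],[0,0.25,0.1,0,0,0],[0,0,0,0,0,0]]]' | python3 -m crank; python3 st.py;  echo '[[[0,0.2,0.15,0,0,0],[0,0.2,0.15,0,0,0],[0,0.1,0.1,0,0,0],[0,0,0,0,0,0]]]' | python3 -m crank; python3 st.py
```

```text
time_s: 5.57
eef_pos: [572.6, 108.6, 189.0]
eef_rot: [[-0.989, 0.15, 0.0], [0.15, 0.989, 0.0], [-0.0, 0.0, -1.0]]
wrist_force: [0.8, -0.1, 3.1]
gripper_width: 0.0
grasp_force: 1.2
t 5.5667 cooker-frame tcp [  0.86  78.66 189.03] F [0.84 0.06 3.09] w 0.020606884119832285
rotvec fix(tool) [ 0.01  0.01 -0.06]
time_s: 5.9
eef_pos: [573.8, 118.2, 180.5]
eef_rot: [[-0.989, 0.151, -0.001], [0.151, 0.989, 0.0], [0.001, 0.0, -1.0]]
wrist_force: [-0.0, -0.1, -1.0]
gripper_width: -0.3
grasp_force: 0.0
t 5.9 cooker-frame tcp [  0.61  88.27 180.55] F [-0.02 -0.1  -1.  ] w -0.2918880122649546
rotvec fix(tool) [ 0.01 -0.04 -0.07]
```

Converted, 3 mm is 0.15, 1 mm is 0.05.

```bash
echo '[[[0,0,0.15,0,0,0],[0,0,0.05,0,0,0],[0,0,0,0,0,0]]]' | python3 -m crank|grep -E 'pos|force'; echo '[[[0,0,0.05,0,0,0],[0,0,0,0,0,0]]]' | python3 -m crank|grep -E 'pos|force';echo '[[[0,0,0.05,0,0,0],[0,0,0,0,0,0]]]' | python3 -m crank|grep -E 'pos|force'
```

```text
eef_pos: [573.9, 117.7, 177.0]
wrist_force: [-0.2, 0.4, 1.0]
grasp_force: 0.0
eef_pos: [573.9, 117.7, 176.9]
wrist_force: [-2.3, 2.1, 6.7]
grasp_force: 3.6
eef_pos: [574.0, 117.7, 176.8]
wrist_force: [-5.4, 1.5, 13.1]
grasp_force: 7.1
```

The stop is reached at z≈177, so the left wing is flat. Now the right one.

Converted, -38 mm is -1.9, -32 mm is -1.6.

```bash
echo '[[[0,0,-1.6,0,0,0],[0,0,-1.6,0,0,0],[0,-0.9,-1.4,0,0,0],[0,-1.9,0,0,0,0],[0,-1.9,0,0,0,0],[0,-1.9,0,0,0,0],[0,-0.75,0,0,0,0],[0,0,0,0,0,0]]]' | python3 -m crank >/dev/null; python3 st.py; echo '[[[0,0,1,0,0,0],[0,0,0.9,0,0,0],[0,0,0,0,0,0]]]' | python3 -m crank >/dev/null; python3 st.py;python3 -c "
from fit import *
b=bot.capture('side');a=bot.capture('top')
cv2.imwrite('pics/a4.png',np.hstack([cv2.resize(a[150:250,230:330],(400,400)),cv2.resize(b[150:230,240:340],(400,400))]))"
```

```text
t 7.15 cooker-frame tcp [  0.43 -62.37 267.17] F [-0.18  0.3   0.93] w -0.20934892185921056
rotvec fix(tool) [-0.05 -0.01 -0.28]
t 7.4 cooker-frame tcp [ -0.47 -59.03 225.62] F [-0.86  0.44 -1.44] w 0.015249679514730366
rotvec fix(tool) [-0.01 -0.27 -0.1 ]
```

View pics/a4.png

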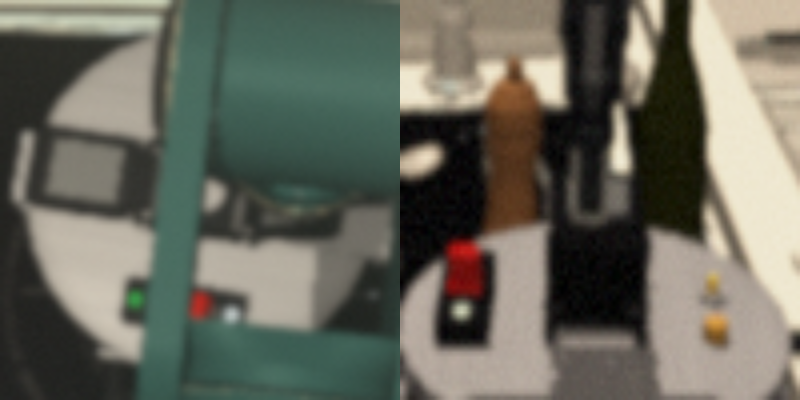

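```bash
python3 - <<'E'
from h import *
P=(560,31,-.15)
q=lambda L:(proj(world(L,P),'side')-[240,150])*[4,5]+[400,0]
print('tip',q([0,-59,225.6]))
for a in(.6,.7,.8,.9,1): print(a,q(wing(a,-1))[[2,6]].ravel())
print('flat left',q(wing(0,1))[4:])
E
python3 -c "
from fit import *
s=fit('3',[560,31,-.15,.05,.8,0])"
```

```text
tip [[586.32 220.6 ]]
0.6 [637.56 296.97 638.43 265.74]
0.7 [638.12 277.41 638.91 246.92]
0.8 [638.63 258.24 639.32 228.89]
0.9 [639.08 239.71 639.68 211.87]
1 [639.47 222.05 639.96 196.04]
flat left [[541.97 221.69]
 [633.92 225.93]
 [633.61 169.23]
 [547.38 165.33]]
[562.94  32.75  -0.13  -0.24   0.88  -5.32] [ 56.58  -0.03  61.57  -4.95  -0.83  -0.44  -0.94   1.65   0.25   1.29
  -4.19   1.68   0.08 -12.92   1.1   -0.09  -1.33]
```

The left wing's outline (about (547..634, 165..226) in the crop) matches flat. The tip sits hub-side of the right wing, so I'll repeat the mirrored push.

Converted, 4 mm is 0.2, 6 mm is 0.3.

```bash
echo '[[[0,0,0.3,0,0,0],[0,0,0.3,0,0,0],[0,0,0.3,0,0,0],[0,0,0.3,0,0,0],[0,-0.05,0.3,0,0,0],[0,-0.05,0.2,0,0,0],[0,0,0,0,0,0]]]' | python3 -m crank|grep -E 'pos|force';  echo '[[[0,-0.25,0,0,0,0],[0,-0.25,0.05,0,0,0],[0,-0.25,0.1,0,0,0],[0,0,0,0,0,0]]]' | python3 -m crank|grep -E 'pos|force';  echo '[[[0,-0.2,0.15,0,0,0],[0,-0.2,0.15,0,0,0],[0,-0.15,0.1,0,0,0],[0,0,0,0,0,0]]]' | python3 -m crank|grep -E 'pos|force'; python3 st.py
```

```text
eef_pos: [551.4, -29.8, 194.6]
wrist_force: [1.1, -0.4, 2.1]
grasp_force: 0.9
eef_pos: [549.0, -45.4, 191.8]
wrist_force: [0.9, 0.4, 2.6]
grasp_force: 1.0
eef_pos: [547.2, -56.0, 183.6]
wrist_force: [0.0, -0.5, -0.2]
grasp_force: 0.1
t 9.15 cooker-frame tcp [  0.37 -87.97 183.57] F [ 0.11 -0.51 -0.21] w -0.11555415621076313
rotvec fix(tool) [-0.02 -0.04 -0.12]
```

Converted, 3 mm is 0.15, 1 mm is 0.05.

```bash
echo '[[[0,0,0.15,0,0,0],[0,0,0.15,0,0,0],[0,0,0.05,0,0,0],[0,0,0,0,0,0]]]' | python3 -m crank|grep -E 'pos|force'; echo '[[[0,0,0.05,0,0,0],[0,0,0,0,0,0]]]' | python3 -m crank|grep -E 'pos|force';echo '[[[0,0,0.05,0,0,0],[0,0,0,0,0,0]]]' | python3 -m crank|grep -E 'pos|force'
```

```text
eef_pos: [547.4, -55.5, 177.0]
wrist_force: [0.4, -1.0, 0.6]
grasp_force: 0.5
eef_pos: [547.5, -55.4, 176.9]
wrist_force: [-2.7, -2.2, 8.4]
grasp_force: 4.3
eef_pos: [547.6, -55.4, 176.7]
wrist_force: [-6.9, -2.1, 15.2]
grasp_force: 8.0
```

Right wing is at its stop too. Moving over in front of the valve's white-dot side.

Converted, -30 mm is -1.5, 28 mm is 1.4.

```bash
echo '[[[0,0,-1.5,0,0,0],[0,0,-1.5,0,0,0],[1.35,0.5,0,0,0,0],[1.35,0.5,0,0,0,0],[1.4,0.5,0,0,0,0],[0,0,0,0,0,0],[0,0,0,0,0,0]]]' | python3 -m crank >/dev/null; python3 st.py; python3 -c "
from h import *
b=bot.capture('side');a=bot.capture('top')
for c in('side','top'):
  for l in('valve_knob','wing_left_top','wing_right_top'): print(c,l,[(world([0,0,0],(0,0,0))is None or d['position'],d['score']) for d in bot.search_frame(l,c)[:2]])
P=(560,31,-.15)
print('left flat',world([0,96,177],P),'right',world([0,-96,177],P))
for v in(0,8): print('knob v',v,(proj(world([-82,-14+v,185.5],P),'side')-[240,150])*[8,7.5])
print('tip',(proj(bot.get_obs()['eef_pos'],'side')-[240,150])*[8,7.5])
cv2.imwrite('pics/a5.png',cv2.resize(b[150:230,240:340],(800,600)))"
```

```text
t 10.4 cooker-frame tcp [-82.07 -56.63 235.51] F [ 1.51  0.7  -0.2 ] w 0.07687615962028105
rotvec fix(tool) [ 0.01  0.06 -0.03]
side valve_knob []
side wing_left_top [([574.9, 101.7, 176.3], 0.76)]
side wing_right_top [([546.9, -68.7, 177.2], 0.74), ([535.1, -357.6, 68.2], 0.73)]
top valve_knob []
top wing_left_top [([577.6, 113.5, 174.0], 0.61)]
top wing_right_top []
left flat [[574.35 125.92 177.  ]] right [[545.65 -63.92 177.  ]]
knob v 0 [[106.84 377.45]]
knob v 8 [[109.37 367.31]]
tip [[ 94.17 291.27]]
```

View pics/a5.png

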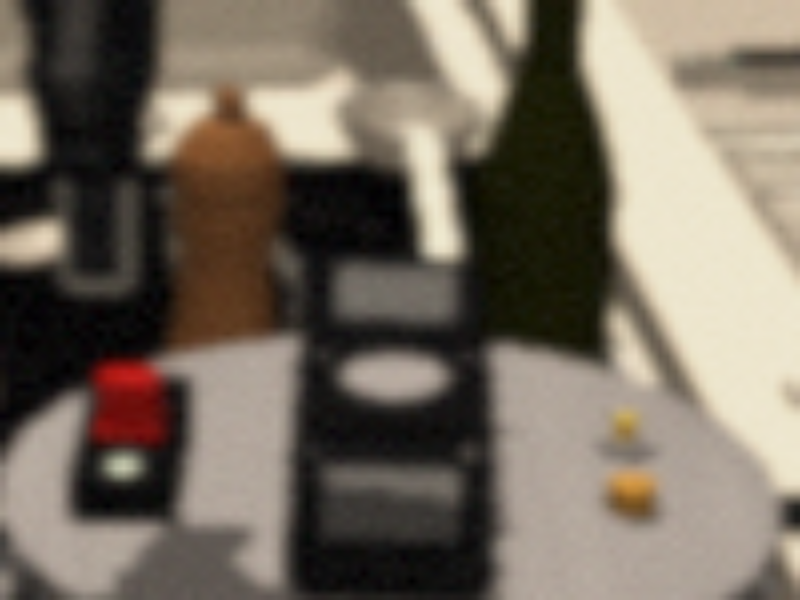

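Both wings are flat: inlays at about (395,290) and (390,505), hub between. The knob top is at (130,377), still at the white-dot end, and about 6 mm further +x than I predicted. Lower and push across.

Converted, 20 mm is 1, 8 mm is 0.4.

```bash
echo '[[[-0.25,0,1,0,0,0],[0,0,1,0,0,0],[0,0,0.8,0,0,0],[0,0,0.4,0,0,0],[0,0,0,0,0,0],[0,0.25,0,0,0,0],[0,0.25,0,0,0,0],[0,0,0,0,0,0]]]' | python3 -m crank |grep -E 'pos|force'; echo '[[[0,0.3,0,0,0,0],[0,0.3,0,0,0,0],[0,0.3,0,0,0,0],[0,0,0,0,0,0]]]' | python3 -m crank|grep -E 'pos|force';echo '[[[0,0.25,0,0,0,0],[0,0.25,0,0,0,0],[0,0,0,0,0,0]]]' | python3 -m crank|grep -E 'pos|force'; python3 st.py
```

```text
eef_pos: [478.0, -3.4, 172.5]
wrist_force: [0.3, -0.1, -0.5]
grasp_force: 0.0
eef_pos: [480.3, 14.6, 171.5]
wrist_force: [-0.4, 0.3, 0.6]
grasp_force: 0.0
eef_pos: [481.7, 24.2, 171.3]
wrist_force: [0.2, -0.9, 0.2]
grasp_force: 0.0
t 12.05 cooker-frame tcp [-76.36 -18.45 171.31] F [ 0.34 -0.85  0.17] w -0.023970117898042806
rotvec fix(tool) [ 0.01 -0.01 -0.08]
```

```bash
for i in 1; do echo '[[[0,0.2,0,0,0,0],[0,0.2,0,0,0,0],[0,0,0,0,0,0]]]' | python3 -m crank|grep -E 'pos|force';echo '[[[0,0.15,0,0,0,0],[0,0,0,0,0,0]]]' | python3 -m crank|grep -E 'pos|force'; done; python3 st.py
```

```text
eef_pos: [482.9, 31.9, 171.3]
wrist_force: [-0.1, 0.0, -0.8]
grasp_force: 0.0
eef_pos: [483.2, 33.9, 171.3]
wrist_force: [-0.7, -7.1, 0.0]
grasp_force: 3.4
t 12.4667 cooker-frame tcp [-76.33  -8.6  171.25] F [ 0.34 -7.15  0.  ] w -0.23692961808780374
rotvec fix(tool) [-0.11 -0.01 -0.11]
```

Converted, 1 mm is 0.05.

```bash
echo '[[[0,0.05,0,0,0,0],[0,0,0,0,0,0],[0,0,0,0,0,0]]]' | python3 -m crank|grep -E 'pos|force'; echo '[[[0,-0.3,0,0,0,0],[0,-0.3,0,0,0,0],[0,0,-1.5,0,0,0],[0,0,-1.75,0,0,0],[0,-1.5,-1.5,0,0,0],[1,-1.75,0,0,0,0],[1,-1.75,0,0,0,0],[0,0,0,0,0,0]]]' | python3 -m crank|grep -E 'pos|force'; python3 -c "
from h import *
b=bot.capture('side');bot.capture('top')
for c in('side','top'):
  for l in('timer','pepper','oil','onion_pan'): print(c,l,[(d['position'],d['score']) for d in bot.search_frame(l,c)[:1]])
cv2.imwrite('pics/a6.png',cv2.resize(b[150:230,240:340],(800,600)))"
```

```text
eef_pos: [483.3, 34.2, 171.3]
wrist_force: [-3.4, -13.5, 2.0]
grasp_force: 6.8
eef_pos: [424.6, -72.5, 266.6]
wrist_force: [0.3, 0.9, 0.2]
grasp_force: 0.0
side timer [([409.7, 379.9, 27.8], 0.72)]
side pepper [([537.5, 377.4, 93.6], 0.8)]
side oil [([665.5, 312.1, 135.7], 0.71)]
side onion_pan [([535.4, -358.0, 66.6], 0.63)]
top timer [([408.1, 393.3, 28.8], 0.84)]
top pepper [([534.9, 383.7, 119.9], 0.9)]
top oil [([659.6, 320.8, 142.8], 0.92)]
top onion_pan [([538.3, -354.2, 70.5], 0.7)]
```

View pics/a6.png

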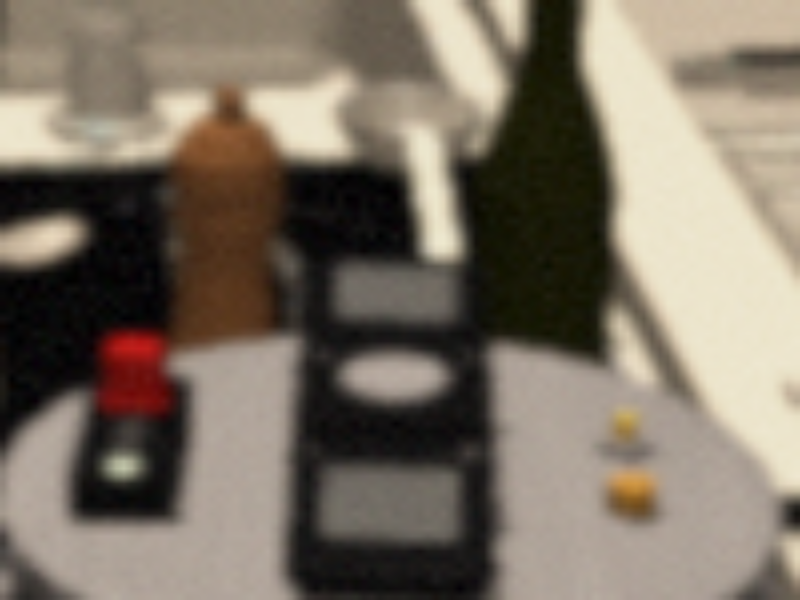

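The knob top moved from row 377 to about 347, roughly 24 mm, and ended against its stop. The wings are flat, and the cooker and bystanders have not moved.

```bash
python3 -c "
from bench import bot
print(bot.hand_in())"
```

```text
the job is handed in; nothing more can be done
None
```

I pushed both wing handles flat to their stops, then pushed the valve to its stop at the green dot. The last pictures show the cooker and the things around it where they stood. I handed the job in, and no verdict came back.

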